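# Heft the bead tins and pack the carrier, heaviest at the bottom

## Robot

A 6-joint arm with a two-finger parallel gripper is mounted at the origin on a cart in front of the work surface, level with it; the furniture and walls round the work are solid. World frame = base frame: x ahead of the robot, y to its left, z up, the work surface at z = 0. Lengths are in m, angles in rad, forces in N, time in s.
With the tool pointing down it reaches from about 0.3 to 0.775 m from the base axis. Payload 14.6 kg.
Tool frame: the origin (TCP) lies on the front face of the gripper's body, between the roots of the fingers; the fingertips stand 97 mm ahead of it and the grasp point (between the pads) lies 78 mm ahead of it; z points along the fingers, y is the direction in which the jaws open and shut (so a half turn about z gives the same grasp; the last joint's range is limited). The gripper opens to 94 mm and grips with 3 to 60 N. Pads are 16 mm wide; open, the fingers measure 119 mm over their backs; the gripper's body (75 mm by 177 mm) begins 78 mm behind the grasp point.
Start: joints at [1.199, 0.3, 1.521, -0, 1.321, -0.067], TCP at [0.165, 0.525, 0.303] pointing down, gripper open.
Joint ranges: [-3.03, 3.03], [-0.79, 2.21], [0.23, 2.52], [-1.04, 4.18], [0, 3.07], [-2.55, 2.55]. Speed limits (rad/s): [2.22, 2.22, 2.57, 3.14, 3.14, 3.14].

## Interface

Orientations are given as a unit quaternion [w, x, y, z].
In Python, from rig import arm, optics gives the robot as it stands.
- The arm moves only by the tool drive_tool, never from a script. Its argument "deltas" is a list of rows, each a list of 7 numbers: the shift along the tool's x, y, z in mm, then the turn, a rotation vector about the tool's x, y, z in degrees, then the finger opening in mm, from 0 to 94. In form: [[dx, dy, dz, ax, ay, az, jaw], ...]. A call has 1 to 5 rows; each row is the pose to reach, as a shift and turn from the pose commanded when the call began, along the tool's axes at that moment; what a row does not reach only later rows make up. A row lasts 1/10 s, in which the tool goes at most 50 mm and 8.59 degrees, less where a joint would pass 70% of its speed; a pose out of reach is approached as far as the arm can. A call with a gripper value outside its range is refused whole. The fingers move at their own pace and stop on an object; "grip_force" is the grip in N (left out, the last holds). Time passes only in rows, so rows that repeat a pose let the fingers close. It gives the time, the measured TCP pose, the force and the opening at its end, in the units of the state.
- arm.get_state(): the state, without advancing time (a new reading comes with each control period).
- optics.snapshot(name): name is "side" or "top"; returns a dict with "color" (384x512x3 uint8, blue, green, red), "vertical_fov" (degrees; the focal length in pixels is half the picture's height over the tangent of half this angle, whatever the lens; pixels are square), "cx", "cy" (the principal point, pixels), "T" (4x4, takes a point from camera to world coordinates). Camera axes: x right, y up, looking along -z (the intrinsics and any distortion apply to the point x, -y, -z); pixel columns grow to the right and rows downward; lengths in m; the calibration is good to about 2 mm. A picture is of the moment at which its call begins. There is no depth.
- arm.sign_off(): hands the job in, once; it reports no verdict.
The state is a dict: "t": time; "q": joint angles; "dq": joint speeds; "tau": joint torques, N m; "eef_pos": TCP position; "eef_rot": TCP orientation; "contact_force": force on the tool from outside, world axes, zero at the start; "torque": the same for the moment, N m; "grip_width": finger opening in m.
Only numpy, scipy, OpenCV 4.12 (cv2) and the standard library are available. Lean on these libraries where they do the work, as an engineer would, in place of code of your own. Each camera call takes 0.05 s, during which the arm holds its last target.

## Task

Three closed aluminium tins look exactly alike: one is full of steel grinding balls, one of ceramic beads and one is empty, and only by lifting them can you feel which is which. Pack the two filled tins upright in the wire carrier, one on top of the other, the heavier one first at the bottom and then the lighter one on it; leave the empty tin standing on the bench outside the carrier. Set the tins down rather than dropping them, keep them upright, and do not disturb the other things on the bench.

Things in the scene. Friction and masses are not known exactly. Their poses are not given: they have to be found in the camera images.
- tin_p: one of three identical closed round aluminium tins, loose, upright: 60 mm across at the slip lid (top 14 mm), 58 mm below it, 50 mm tall, flat top. Its content is unknown, whatever its name and place; only weight tells: 0.07 to 0.09 kg empty, 0.29 to 0.35 kg with ceramic beads, 0.58 to 0.66 kg with steel balls, one of each. Origin: centre of the underside, z up
- tin_q: one of three identical closed round aluminium tins, loose, upright: 60 mm across at the slip lid (top 14 mm), 58 mm below it, 50 mm tall, flat top. Its content is unknown, whatever its name and place; only weight tells: 0.07 to 0.09 kg empty, 0.29 to 0.35 kg with ceramic beads, 0.58 to 0.66 kg with steel balls, one of each. Origin: centre of the underside, z up
- tin_r: one of three identical closed round aluminium tins, loose, upright: 60 mm across at the slip lid (top 14 mm), 58 mm below it, 50 mm tall, flat top. Its content is unknown, whatever its name and place; only weight tells: 0.07 to 0.09 kg empty, 0.29 to 0.35 kg with ceramic beads, 0.58 to 0.66 kg with steel balls, one of each. Origin: centre of the underside, z up
- carrier: steel wire carrier for two stacked tins, fixed: round foot plate 110 mm across, two hoops of 6 mm wire on its +x and -x sides, the tins' place between them. It is open along its y axis: fingers closing along the carrier's y hold a tin between the hoops without meeting wires. Origin: centre of its underside on the bench, z up
- carrier_seat (a point): centre of the foot plate's top, 6 mm above the bench, where the middle of the lower tin's underside belongs (the upper tin's comes 50 mm higher); axes as the carrier's
- lab_timer: bystander: small white bench timer, 58 x 70 x 18 mm, lying flat; origin at the centre of its underside
- beaker_250: bystander: glass beaker, 73 mm across the rim and 90 mm tall, standing; origin at the centre of its underside
- marker_pen: bystander: marker pen, 135 mm long and 17 mm thick, lying; origin at the middle of its underside, its length along its y axis
- petri_dish: bystander: closed petri dish, 90 mm across and 15 mm high, lying flat; origin at the centre of its underside
- carrier_mouth (a point): centre of the carrier's mouth, 71 mm above the bench, level with the top of the hoops. Hoop legs stand at x = +-28, y = +-23.5 mm up to 58 mm above the bench (3.5 mm of play to a tin), then lean outward to cross bars at x = +-42 mm that reach from y = -29 to +29 mm: a flared mouth
Mind the look-alikes: they are no part of the job. What is shaped like the tin_p but orange is not meant. Leave any purple look-alike of the tin_q alone.

How it is judged:
By the outcome, as a careful person would: the job done as asked, in the order asked, and still so for the second after the job is handed in, with the robot touching nothing.
It also fails if it takes over 67 s, if anything falls off the work surface, if the arm or the gripper's body presses on something with over 40 N, if the wrist force passes 120 N, or if a joint passes its speed limit or range.

## Working session

There is one attempt and no reset: what is moved stays moved. The work goes in short steps, Python scripts to look and compute and a tool call to move; the robot and the scene stay as the last step left them, time stands still between calls to the robot, and variables do not carry over. Pictures are saved under pics/ and viewed, and the job is handed in when it is done.

Besides the shell and the picture viewer there is one more tool, called by a JSON object that holds its "fn" and its "kwargs", one argument or row to a line. drive_tool: Moves the arm, as the interface text tells. Its arguments: {"type":"object","properties":{"deltas":{"type":"array"},"grip_force":{"type":"number"}},"required":["deltas"]}

```bash
ls; mkdir -p pics; python3 - <<'E'
from rig import arm, optics
import cv2,numpy as np
print(arm.get_state())
for n in("side","top"):
    s=optics.snapshot(n); cv2.imwrite(f"pics/{n}0.png",s["color"])
    print(n,{k:v for k,v in s.items() if k!="color"})
    np.save(f"{n}_T.npy",s["T"])
E
```

```text
pics
{'t': 0.0, 'q': array([ 1.19939951e+00,  3.00485249e-01,  1.52155785e+00, -1.08382857e-05,
        1.32071892e+00, -6.66077609e-02]), 'dq': array([-0.00161051, -0.00236711, -0.00131249, -0.00162247, -0.00049996,
       -0.00040205]), 'tau': array([ 3.54215872e-04, -5.31813455e+01, -3.52737665e+01,  7.08123785e-02,
        2.44895130e-02, -9.20111074e-05]), 'eef_pos': array([0.16500629, 0.52451211, 0.30208834]), 'eef_rot': array([-1.21901379e-04,  1.51803988e-01,  9.88410445e-01, -5.71858075e-04]), 'contact_force': array([ 0.07140847, -0.01727522,  0.33756783]), 'torque': array([-0.0002158 ,  0.01098857,  0.02488937]), 'grip_width': 0.09376982117877099}
side {'vertical_fov': 51.8250086199744, 'cx': 247.28352780265442, 'cy': 192.878323066219, 'T': array([[ 0.85249783,  0.24704136, -0.46067126, -0.04709504],
       [-0.5221227 ,  0.35992526, -0.77320223, -0.91049314],
       [-0.02520571,  0.89968015,  0.43582141,  0.58656224],
       [ 0.        ,  0.        ,  0.        ,  1.        ]])}
top {'vertical_fov': 57.84211216064165, 'cx': 254.33716015117065, 'cy': 191.7221771648413, 'T': array([[-0.01126254,  0.99426982, -0.10630464,  0.43196174],
       [-0.99922488, -0.01520106, -0.03631215,  0.02655639],
       [-0.03772002,  0.10581327,  0.99367034,  0.98178667],
       [ 0.        ,  0.        ,  0.        ,  1.        ]])}
```

```bash
python3 - <<'E'
import cv2
for n in("side","top"):
    i=cv2.imread(f"pics/{n}0.png"); cv2.imwrite(f"pics/{n}0b.png",cv2.resize(i,(800,600),interpolation=cv2.INTER_CUBIC))
E
```

```text
(no output)
```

View pics/top0b.png

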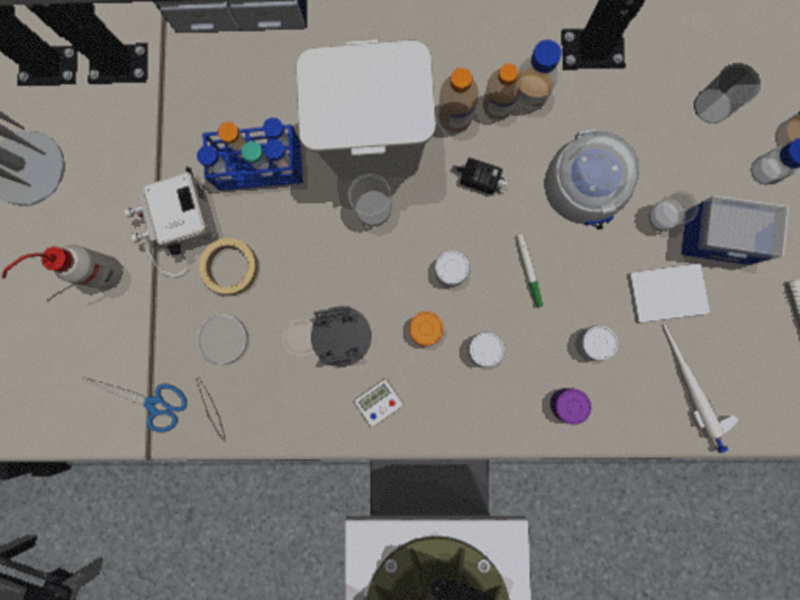

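View pics/side0b.png

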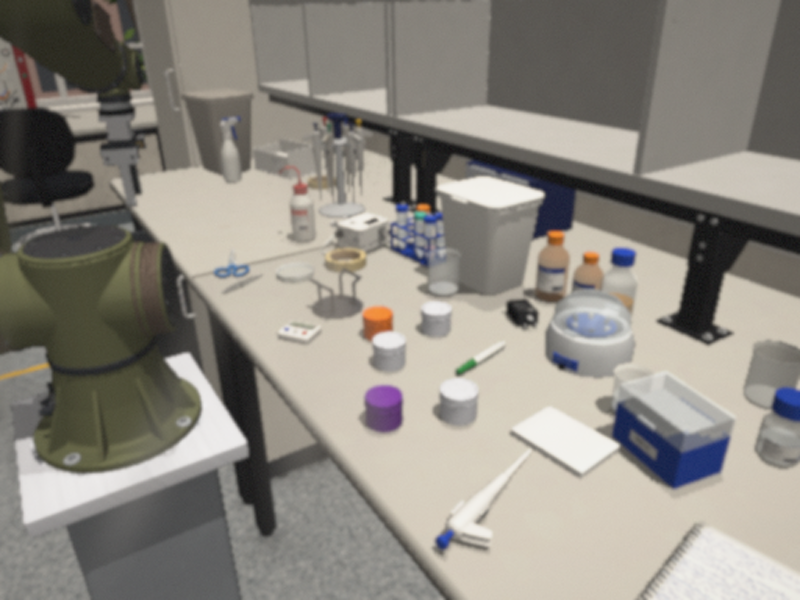

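The top view shows white tins at about (452,268), (487,350) and (599,343) in the 800-px picture, with the carrier at (341,335). Orange (426,329) and purple (571,406) are the look-alikes. I'll zoom in next.

```bash
python3 - <<'E'
import cv2
i=cv2.imread("pics/top0.png")
# x 180..410, y 150..280
cv2.imwrite("pics/tc1.png",cv2.resize(i[155:285,190:290],None,fx=4.6,fy=4.6,interpolation=cv2.INTER_CUBIC))
cv2.imwrite("pics/tc2.png",cv2.resize(i[155:255,260:410],None,fx=5,fy=5,interpolation=cv2.INTER_CUBIC))
i=cv2.imread("pics/side0.png")
cv2.imwrite("pics/sc1.png",cv2.resize(i[160:280,170:320],None,fx=5,fy=5,interpolation=cv2.INTER_CUBIC))
E
```

```text
(no output)
```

View pics/tc1.png

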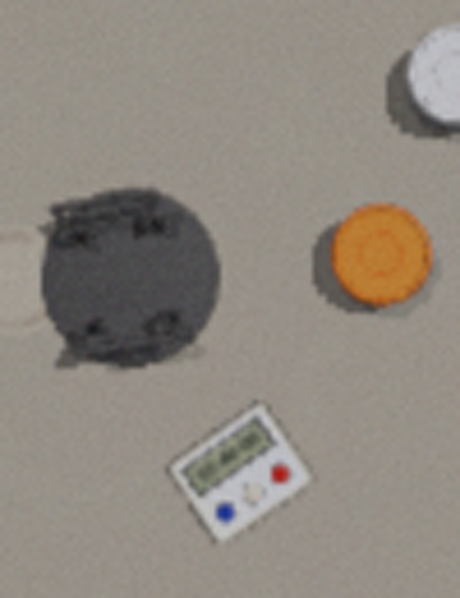

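View pics/tc2.png

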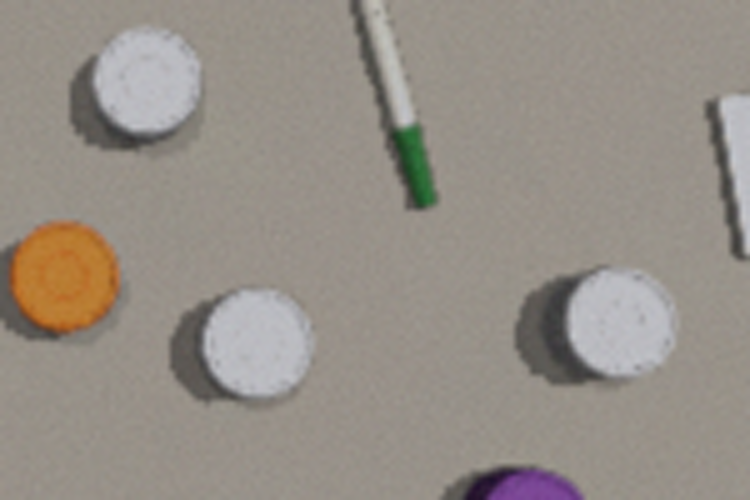

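View pics/sc1.png

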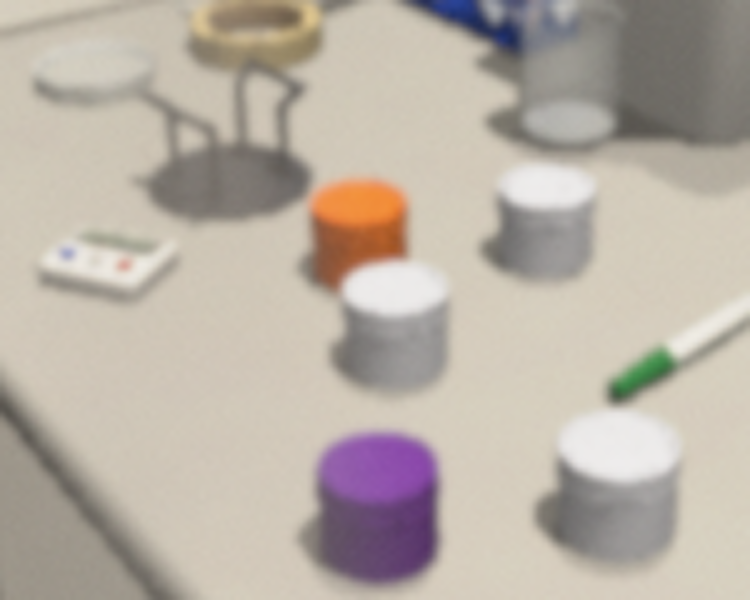

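```bash
cat > h.py <<'E'
import numpy as np,cv2
C={'side':(51.8250086199744,247.28352780265442,192.878323066219),'top':(57.84211216064165,254.33716015117065,191.7221771648413)}
T={n:np.load(f'{n}_T.npy') for n in C}
def f(n): return 192/np.tan(np.radians(C[n][0])/2)
def ray(n,u,v):
    F,cx,cy=f(n),C[n][1],C[n][2]
    d=np.array([(u-cx)/F,-(v-cy)/F,-1]); return T[n][:3,3],T[n][:3,:3]@d
def onz(n,u,v,z):
    o,d=ray(n,u,v); return o+d*(z-o[2])/d[2]
def proj(n,P):
    P=np.atleast_2d(P); p=(P-T[n][:3,3])@T[n][:3,:3]
    return np.c_[C[n][1]+f(n)*p[:,0]/-p[:,2], C[n][2]-f(n)*p[:,1]/-p[:,2]]
def circ(c,r,z,k=60):
    a=np.linspace(0,2*np.pi,k); return np.c_[c[0]+r*np.cos(a),c[1]+r*np.sin(a),0*a+z]
def carrier(x,y,yaw):
    R=np.array([[np.cos(yaw),-np.sin(yaw)],[np.sin(yaw),np.cos(yaw)]])
    L=[]
    for s in(1,-1):
        p=np.array([[s*.028,-.0235,.006],[s*.028,-.0235,.058],[s*.042,-.029,.071],[s*.042,.029,.071],[s*.028,.0235,.058],[s*.028,.0235,.006]])
        p[:,:2]=p[:,:2]@R.T+[x,y]; L.append(p)
    return [circ((x,y),.055,.006)]+L
def draw(img,n,lines,x0,y0,x1,y1,k,col=(0,255,255)):
    o=cv2.resize(img[y0:y1,x0:x1],None,fx=k,fy=k,interpolation=cv2.INTER_CUBIC)
    for l in lines:
        q=(proj(n,l)-[x0,y0]+.5)*k-.5
        cv2.polylines(o,[np.round(q*16).astype(int)],False,col,1,cv2.LINE_AA,4)
    return o
E
python3 - <<'E'
from h import *
for nm,(u,v) in dict(A=(148,82),B=(258,343),C=(621,323)).items():
    print(nm,onz('top',(u+.5)/5-.5+260,(v+.5)/5-.5+155,.05).round(4))
for nm,(u,v) in dict(A=(547,186),B=(396,289),C=(619,445)).items():
    print(nm,'side',onz('side',(u+.5)/5-.5+170,(v+.5)/5-.5+160,.05).round(4))
q=lambda u,v:((u+.5)/4.6-.5+190,(v+.5)/4.6-.5+155)
print('car',onz('top',*q(131,277),.006))
print('car side',onz('side',(230+.5)/5-.5+170,(180+.5)/5-.5+160,.006))
for p in[(50,218),(160,198),(65,362),(180,332)]: print(onz('top',*q(*p),.071))
E
```

```text
A [ 0.5866 -0.0344  0.05  ]
B [ 0.4453 -0.0896  0.05  ]
C [ 0.4535 -0.2804  0.05  ]
A side [ 0.5854 -0.0365  0.05  ]
B side [ 0.4424 -0.0934  0.05  ]
C side [ 0.4512 -0.283   0.05  ]
car [0.47246616 0.16513376 0.006     ]
car side [0.46831938 0.16168617 0.006     ]
[0.50424322 0.20268262 0.071     ]
[0.51485798 0.13916583 0.071     ]
[0.42192523 0.19365634 0.071     ]
[0.43816418 0.12790557 0.071     ]
```

```bash
python3 - <<'E'
from h import *
from scipy.optimize import minimize
# fit pose of carrier per camera on dark wire distance? quick overlay
t=cv2.imread('pics/top0.png');s=cv2.imread('pics/side0.png')
a=draw(t,'top',carrier(.4725,.165,np.radians(11)),185,180,255,250,8)
b=draw(s,'side',carrier(.4685,.162,np.radians(11)),185,160,245,210,9)
cv2.imwrite('pics/ov1.png',a);cv2.imwrite('pics/ov2.png',b)
E
```

```text
(no output)
```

View pics/ov1.png

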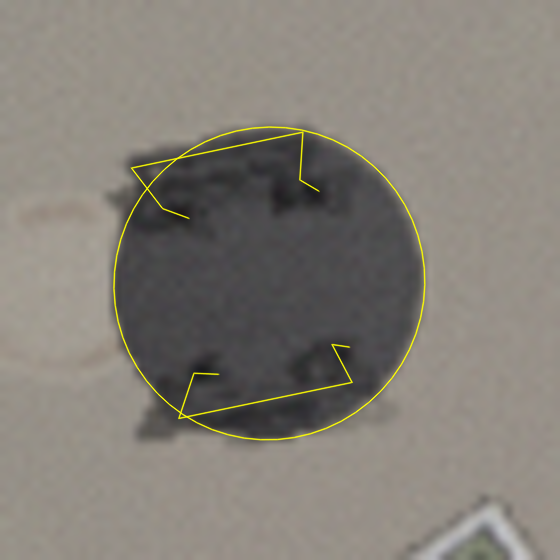

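View pics/ov2.png

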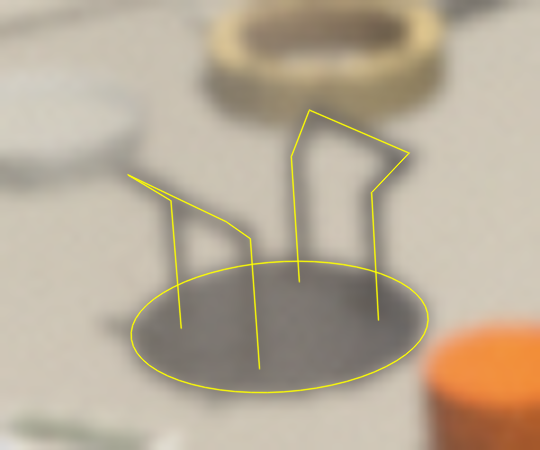

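```bash
cat > go.py <<'E'
import sys,numpy as np
from rig import arm
from scipy.spatial.transform import Rotation as R
def go(x,y,z,yawy=100.5):
    s=arm.get_state(); p=s['eef_pos']; w=s['eef_rot']; Rm=R.from_quat([w[1],w[2],w[3],w[0]])
    d=Rm.as_matrix().T@(np.array([x,y,z])-p)*1000
    a=np.radians(yawy); Y=np.array([np.cos(a),np.sin(a),0]); Z=np.array([0,0,-1.]); X=np.cross(Y,Z)
    Rt=R.from_matrix(np.c_[X,Y,Z])
    r=np.degrees((Rm.inv()*Rt).as_rotvec())
    print('t',round(s['t'],2),'at',p.round(4),'d',d.round(1),'rot',r.round(1),'F',s['contact_force'].round(2),'w',round(s['grip_width'],4))
go(*map(float,sys.argv[1:]))
E
python3 go.py .444 -.0915 .25; python3 go.py .444 -.0915 .105
python3 - <<'E'
from h import *
print('orange',onz('top',272.6,210.6,.05),'beaker base',onz('top',373/1.5625,208/1.5625,0.0),'timer',onz('top',378/1.5625,403/1.5625,.018))
E
```

```text
t 0.1 at [0.165  0.5245 0.3021] d [-451.  -503.8   52.6] rot [ -0.1  -0.  -28. ] F [0.43 0.59 0.58] w 0.0943
t 0.1 at [0.165  0.5245 0.3021] d [-451.  -503.7  197.6] rot [ -0.1  -0.  -28. ] F [0.43 0.59 0.58] w 0.0943
orange [0.48006793 0.01224981 0.05      ] beaker base [0.70859999 0.10582914 0.        ] timer [0.35324311 0.09786611 0.018     ]
```

{"fn": "drive_tool", "kwargs": {
  "deltas": [
    [-30,-33,0,0,0,-6,94],
    [-60,-66,0,0,0,-12,94],
    [-90,-100,0,0,0,-18,94],
    [-120,-134,0,0,0,-24,94],
    [-150,-168,0,0,0,-28,94]
  ],
  "grip_force": 30
}}

```text
t: 0.6
eef_pos: [0.2579, 0.3177, 0.3024]
eef_rot: [-0.0, -0.094, 0.996, -0.0]
contact_force: [1.7, 0.6, 0.4]
grip_width: 0.0938
```

```bash
python3 go.py .444 -.0915 .25
```

```text
t 0.6 at [0.2579 0.3177 0.3024] d [-106.1 -436.8   52.5] rot [-0.  -0.   0.3] F [1.71 0.57 0.35] w 0.0938
```

{"fn": "drive_tool", "kwargs": {
  "deltas": [
    [-10,-44,5,0,0,0,94],
    [-20,-88,10,0,0,0,94],
    [-30,-132,15,0,0,0,94],
    [-40,-176,20,0,0,0,94],
    [-50,-220,25,0,0,0,94]
  ]
}}

```text
t: 1.1
eef_pos: [0.3473, 0.1104, 0.2775]
eef_rot: [0.0, -0.092, 0.996, 0.0]
contact_force: [0.9, 0.2, 0.3]
grip_width: 0.0941
```

{"fn": "drive_tool", "kwargs": {
  "deltas": [
    [-10,-44,6,0,0,0,94],
    [-20,-88,12,0,0,0,94],
    [-30,-132,18,0,0,0,94],
    [-40,-165,24,0,0,0,94],
    [-43,-175,26,0,0,0,94]
  ]
}}

```text
t: 1.6
eef_pos: [0.4219, -0.0544, 0.2508]
eef_rot: [-0.001, -0.09, 0.996, 0.0]
contact_force: [-0.3, 1.2, -0.4]
grip_width: 0.0941
```

```bash
python3 go.py .444 -.0915 .105
```

```text
t 1.6 at [ 0.4219 -0.0544  0.2508] d [-15.2 -40.5 145.8] rot [ 0.  -0.1 -0.1] F [-0.33  1.16 -0.38] w 0.0941
```

{"fn": "drive_tool", "kwargs": {
  "deltas": [
    [-15,-38,20,0,0,0,94],
    [-15,-40,50,0,0,0,94],
    [-15,-40,80,0,0,0,94],
    [-15,-40,90,0,0,0,94],
    [-15,-40,90,0,0,0,94]
  ]
}}

```text
t: 2.1
eef_pos: [0.4431, -0.088, 0.161]
eef_rot: [-0.001, -0.092, 0.996, 0.0]
contact_force: [0.2, -0.2, 1.1]
grip_width: 0.0938
```

```bash
python3 go.py .444 -.0915 .105; python3 - <<'E'
from rig import optics
import cv2
for n,c in(("side",(160,280,170,320)),("top",(155,275,220,370))):
    i=optics.snapshot(n)["color"]; cv2.imwrite(f"pics/g1{n}.png",cv2.resize(i[c[0]:c[1],c[2]:c[3]],None,fx=5,fy=5))
E
```

```text
t 2.1 at [ 0.4431 -0.088   0.161 ] d [-0.4 -3.7 56. ] rot [ 0.1 -0.1  0.1] F [ 0.15 -0.22  1.14] w 0.0938
```

View pics/g1side.png

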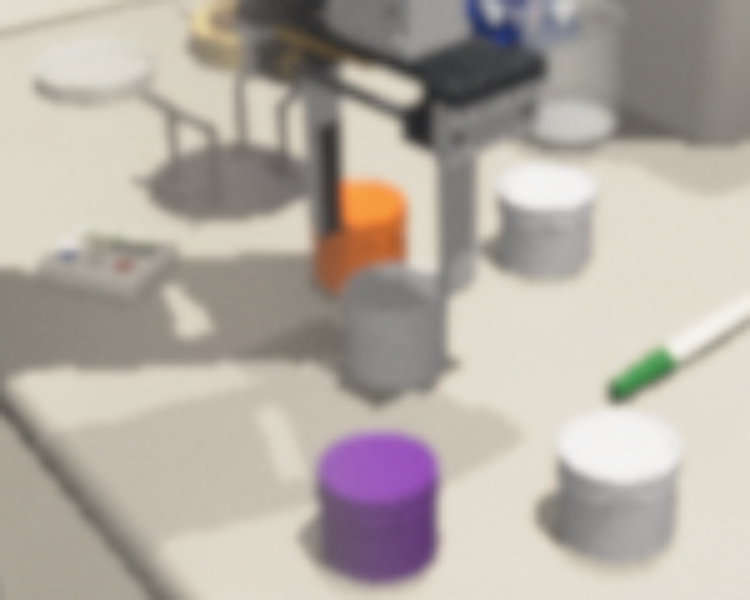

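View pics/g1top.png

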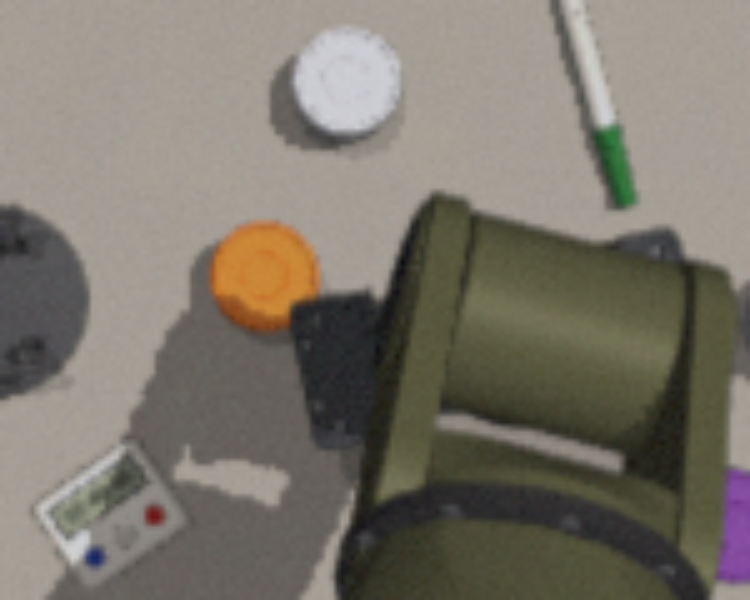

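The side view shows the fingers straddling tin B, with tips at about (330,237) and (455,290). I'll compare those with the projected tip positions.

```bash
python3 - <<'E'
from h import *
a=np.radians(100.5);Y=np.array([np.cos(a),np.sin(a),0])
for c in((.4431,-.088),):
  for s in(.047,.0595,-.047,-.0595):
    for o in(-.008,.008):
      P=np.array([*c,.064])+s*Y+o*np.array([Y[1],-Y[0],0])
      print(s,o,((proj('side',P)[0]-[170,160]+.5)*5-.5).round(1))
E
```

```text
0.047 -0.008 [325.1 238.9]
0.047 0.008 [346.5 229.6]
0.0595 -0.008 [310.9 231.5]
0.0595 0.008 [332.3 222.4]
-0.047 -0.008 [439.3 297.7]
-0.047 0.008 [460.9 287.4]
-0.0595 -0.008 [455.5 306.1]
-0.0595 0.008 [477.2 295.6]
```

{"fn": "drive_tool", "kwargs": {
  "deltas": [
    [0,-4,20,0,0,0,94],
    [0,-4,40,0,0,0,94],
    [0,-4,53,0,0,0,94],
    [0,-4,56,0,0,0,94],
    [0,-4,56,0,0,0,80]
  ]
}}

```text
t: 2.7
eef_pos: [0.4446, -0.0924, 0.1066]
eef_rot: [0.001, -0.092, 0.996, -0.0]
contact_force: [0.2, 0.1, 0.5]
grip_width: 0.0891
```

{"fn": "drive_tool", "kwargs": {
  "deltas": [
    [0,0,0,0,0,0,40],
    [0,0,0,0,0,0,40],
    [0,0,0,0,0,0,40],
    [0,0,0,0,0,0,40],
    [0,0,0,0,0,0,40]
  ]
}}

```text
t: 3.2
eef_pos: [0.4443, -0.0923, 0.1061]
eef_rot: [0.0, -0.092, 0.996, 0.0]
contact_force: [-1.4, 4.3, 7.3]
grip_width: 0.0596
```

{"fn": "drive_tool", "kwargs": {
  "deltas": [
    [0,0,0,0,0,0,40],
    [0,0,-10,0,0,0,40],
    [0,0,-30,0,0,0,40],
    [0,0,-40,0,0,0,40],
    [0,0,-40,0,0,0,40]
  ]
}}

```text
t: 3.7
eef_pos: [0.4445, -0.0926, 0.1468]
eef_rot: [0.001, -0.092, 0.996, -0.0]
contact_force: [0.3, 1.0, -6.5]
grip_width: 0.0593
```

{"fn": "drive_tool", "kwargs": {
  "deltas": [
    [0,0,0,0,0,0,40],
    [0,0,0,0,0,0,40],
    [0,0,0,0,0,0,40],
    [0,0,0,0,0,0,40]
  ]
}}

```text
t: 4.1
eef_pos: [0.444, -0.0925, 0.1452]
eef_rot: [-0.0, -0.092, 0.996, 0.0]
contact_force: [-0.2, 0.7, -5.9]
grip_width: 0.0593
```

```bash
python3 go.py .444 -.0915 .105;python3 - <<'E'
from rig import optics
import cv2
for n,c in(("side",(160,280,170,320)),):
    i=optics.snapshot(n)["color"]; cv2.imwrite(f"pics/g2{n}.png",cv2.resize(i[c[0]:c[1],c[2]:c[3]],None,fx=5,fy=5))
E
python3 go.py .444 -.0915 .105
```

```text
t 4.1 at [ 0.444  -0.0925  0.1452] d [-0.2  0.9 40.2] rot [ 0. -0.  0.] F [-0.2   0.75 -5.85] w 0.0593
t 4.15 at [ 0.4441 -0.0925  0.1453] d [-0.1  0.9 40.3] rot [ 0. -0.  0.] F [-0.73  0.8  -5.83] w 0.0592
```

View pics/g2side.png

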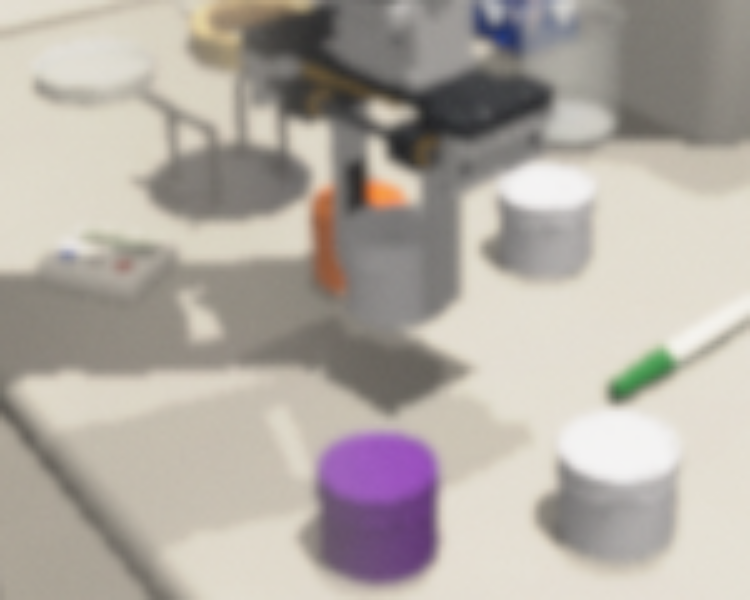

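The reading is about 6.2 N, or 0.63 kg, so B is the steel tin. It goes to the carrier first.

{"fn": "drive_tool", "kwargs": {
  "deltas": [
    [0,0,-25,0,0,0,40],
    [0,0,-55,0,0,0,40],
    [0,5,-80,0,0,0,40],
    [0,25,-85,0,0,0,40],
    [0,55,-85,0,0,0,40]
  ]
}}

```text
t: 4.65
eef_pos: [0.4343, -0.0385, 0.2316]
eef_rot: [0.001, -0.091, 0.996, -0.0]
contact_force: [0.3, -0.1, -6.9]
grip_width: 0.0595
```

```bash
python3 go.py .4705 .1635 .23
```

```text
t 4.65 at [ 0.4343 -0.0385  0.2316] d [-72.2 192.1   1.6] rot [-0.1  0.1 -0.1] F [ 0.27 -0.11 -6.86] w 0.0595
```

{"fn": "drive_tool", "kwargs": {
  "deltas": [
    [-12,30,0,0,0,0,40],
    [-25,65,0,0,0,0,40],
    [-38,100,0,0,0,0,40],
    [-51,135,0,0,0,0,40],
    [-62,165,0,0,0,0,40]
  ]
}}

```text
t: 5.15
eef_pos: [0.4648, 0.137, 0.2304]
eef_rot: [-0.0, -0.092, 0.996, 0.0]
contact_force: [1.4, -0.5, -6.3]
grip_width: 0.0591
```

{"fn": "drive_tool", "kwargs": {
  "deltas": [
    [-6,16,0,0,0,0,40],
    [-9,25,0,0,0,0,40],
    [-9,25,8,0,0,0,40],
    [-9,25,16,0,0,0,40],
    [-9,25,20,0,0,0,40]
  ]
}}

```text
t: 5.65
eef_pos: [0.4688, 0.1604, 0.2093]
eef_rot: [-0.001, -0.091, 0.996, -0.0]
contact_force: [-0.2, -0.4, -6.5]
grip_width: 0.0595
```

```bash
python3 go.py .4705 .1635 .2;  python3 - <<'E'
from rig import optics
from h import *
for n in("side","top"):
    i=optics.snapshot(n)["color"]; cv2.imwrite(f"pics/g3{n}_full.png",i)
i=cv2.imread("pics/g3side_full.png"); cv2.imwrite("pics/g3s.png",cv2.resize(i[120:220,170:270],None,fx=6,fy=6,interpolation=cv2.INTER_CUBIC))
i=cv2.imread("pics/g3top_full.png"); cv2.imwrite("pics/g3t.png",cv2.resize(i[150:270,150:290],None,fx=5,fy=5,interpolation=cv2.INTER_CUBIC))
E
python3 go.py .4705 .1635 .2
```

```text
t 5.65 at [0.4688 0.1604 0.2093] d [-2.2  2.8  9.3] rot [-0.  -0.1 -0. ] F [-0.18 -0.41 -6.53] w 0.0595
t 5.75 at [0.4689 0.1606 0.2098] d [-2.1  2.6  9.8] rot [-0.  -0.1 -0. ] F [ 0.31 -0.79 -5.96] w 0.0596
```

View pics/g3s.png

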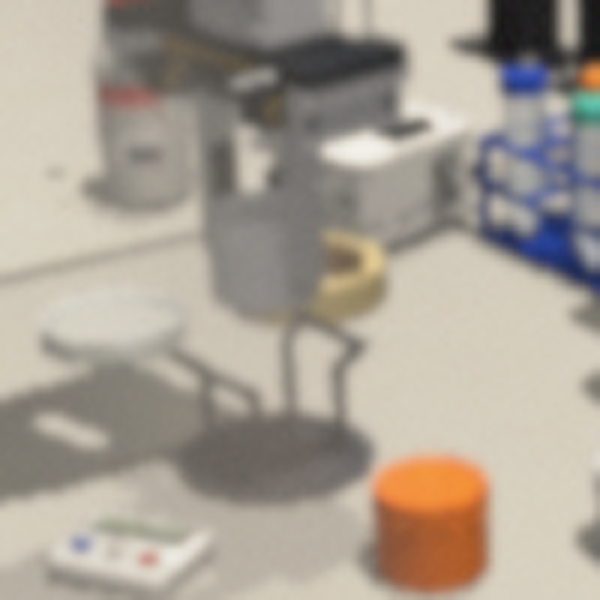

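View pics/g3t.png

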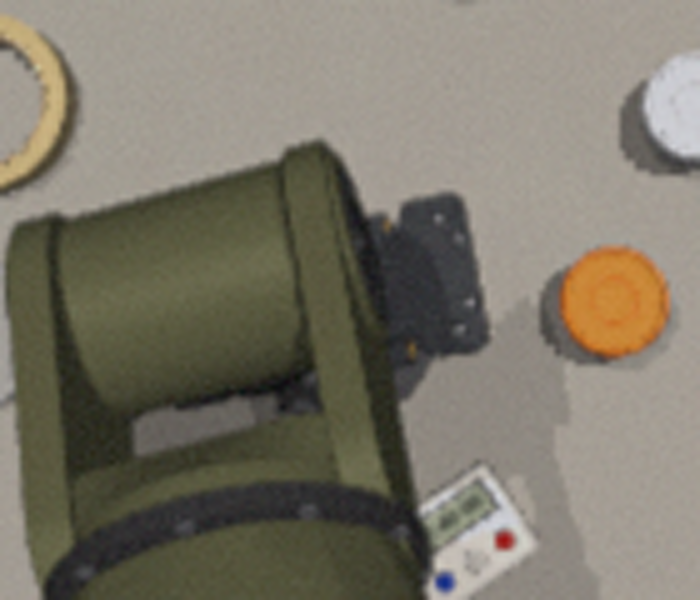

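The side view shows the held tin at about (260,250) above the carrier, with hoops at (225,385) and (325,350). I'll overlay a model of both.

```bash
python3 - <<'E'
from h import *
i=cv2.imread("pics/g3side_full.png")
c=(.4689,.1606);z=.1038
L=[circ(c,.029,z),circ(c,.030,z+.05),circ(c,.03,z+.036)]
a=draw(i,'side',L+carrier(.4705,.1635,np.radians(10.5)),185,150,245,210,10)
b=draw(i,'side',carrier(.4685,.162,np.radians(10.5)),185,150,245,210,10)
cv2.imwrite('pics/ov3.png',a)
cv2.imwrite('pics/ov4.png',b)
E
```

```text
(no output)
```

View pics/ov3.png

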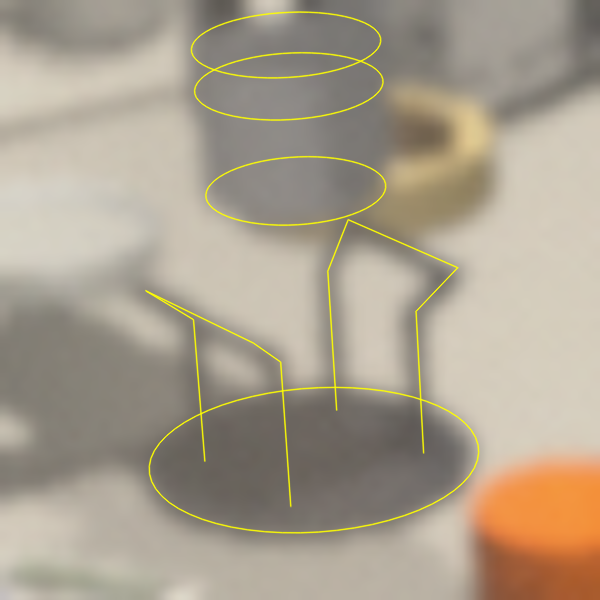

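View pics/ov4.png

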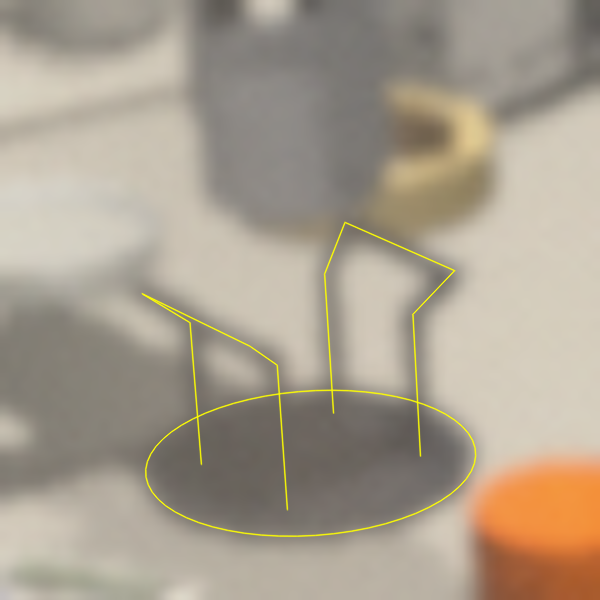

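```bash
python3 go.py .470 .163 .115
```

```text
t 5.75 at [0.4689 0.1606 0.2098] d [-1.6  2.2 94.8] rot [-0.  -0.1 -0. ] F [ 0.31 -0.79 -5.96] w 0.0596
```

{"fn": "drive_tool", "kwargs": {
  "deltas": [
    [-1.5,2,5,0,0,0,40],
    [-1.5,2,13,0,0,0,40],
    [-1.5,2,20,0,0,0,40],
    [-1.5,2,26,0,0,0,40],
    [-1.5,2,30,0,0,0,40]
  ]
}}

```text
t: 6.25
eef_pos: [0.4701, 0.1636, 0.1799]
eef_rot: [-0.0, -0.092, 0.996, -0.0]
contact_force: [0.3, -0.7, -5.5]
grip_width: 0.0594
```

```bash
python3 go.py .470 .163 .115;  python3 - <<'E'
from rig import optics
from h import *
i=optics.snapshot("side")["color"]; cv2.imwrite(f"pics/g4side_full.png",i)
cv2.imwrite("pics/g4s.png",cv2.resize(i[150:210,185:245],None,fx=10,fy=10,interpolation=cv2.INTER_CUBIC))
E
```

```text
t 6.25 at [0.4701 0.1636 0.1799] d [ 0.2 -0.5 64.9] rot [-0. -0.  0.] F [ 0.31 -0.69 -5.5 ] w 0.0594
```

View pics/g4s.png

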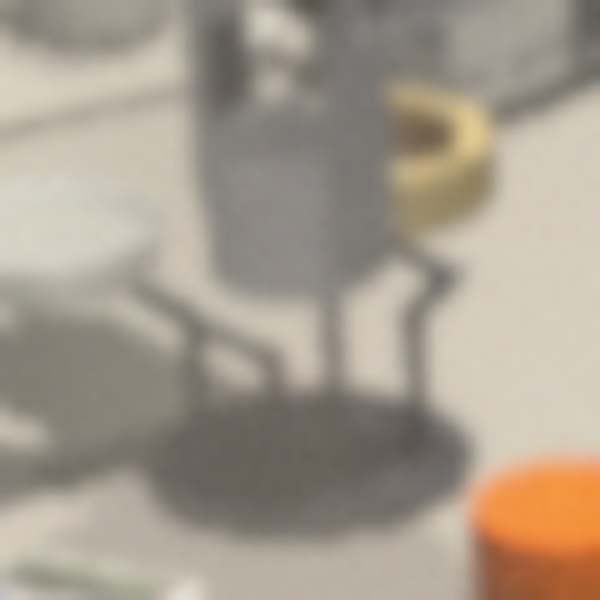

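{"fn": "drive_tool", "kwargs": {
  "deltas": [
    [0,0,6,0,0,0,40],
    [0,0,14,0,0,0,40],
    [0,0,22,0,0,0,40],
    [0,0,28,0,0,0,40],
    [0,0,30,0,0,0,40]
  ]
}}

```text
t: 6.8
eef_pos: [0.4701, 0.1636, 0.1498]
eef_rot: [-0.001, -0.092, 0.996, -0.0]
contact_force: [0.1, -1.1, -6.3]
grip_width: 0.0593
```

```bash
python3 go.py .470 .163 .112
```

```text
t 6.8 at [0.4701 0.1636 0.1498] d [ 0.1 -0.5 37.8] rot [-0.  -0.1  0. ] F [ 0.05 -1.13 -6.28] w 0.0593
```

{"fn": "drive_tool", "kwargs": {
  "deltas": [
    [0,0,8,0,0,0,40],
    [0,0,18,0,0,0,40],
    [0,0,28,0,0,0,40],
    [0,0,33,0,0,0,40],
    [0,0,34,0,0,0,40]
  ]
}}

```text
t: 7.3
eef_pos: [0.47, 0.1635, 0.1158]
eef_rot: [-0.001, -0.092, 0.996, -0.0]
contact_force: [1.0, -0.4, -6.8]
grip_width: 0.0597
```

{"fn": "drive_tool", "kwargs": {
  "deltas": [
    [0,0,1,0,0,0,40],
    [0,0,2,0,0,0,40],
    [0,0,2.5,0,0,0,40],
    [0,0,3,0,0,0,40]
  ]
}}

```text
t: 7.7
eef_pos: [0.4704, 0.1636, 0.1138]
eef_rot: [0.0, -0.092, 0.996, 0.0]
contact_force: [-0.7, -0.1, -5.9]
grip_width: 0.0592
```

{"fn": "drive_tool", "kwargs": {
  "deltas": [
    [0,0,1,0,0,0,40],
    [0,0,1.5,0,0,0,40],
    [0,0,1.5,0,0,0,40]
  ]
}}

```text
t: 8.0
eef_pos: [0.4703, 0.1636, 0.1122]
eef_rot: [0.0, -0.092, 0.996, -0.0]
contact_force: [0.3, -0.4, -5.3]
grip_width: 0.0591
```

{"fn": "drive_tool", "kwargs": {
  "deltas": [
    [0,0,0.5,0,0,0,40],
    [0,0,1,0,0,0,40],
    [0,0,1,0,0,0,40]
  ]
}}

```text
t: 8.3
eef_pos: [0.4704, 0.1636, 0.1121]
eef_rot: [0.0, -0.092, 0.996, -0.0]
contact_force: [-7.3, -2.3, 10.6]
grip_width: 0.0594
```

It touched down at the expected height, so I'll release it.

{"fn": "drive_tool", "kwargs": {
  "deltas": [
    [0,0,-0.5,0,0,0,62],
    [0,0,-0.5,0,0,0,70],
    [0,0,-0.5,0,0,0,84],
    [0,0,-0.5,0,0,0,84],
    [0,0,-0.5,0,0,0,84]
  ]
}}

```text
t: 8.8
eef_pos: [0.4703, 0.1636, 0.1116]
eef_rot: [0.0, -0.092, 0.996, 0.0]
contact_force: [0.2, 0.6, -0.5]
grip_width: 0.0839
```

{"fn": "drive_tool", "kwargs": {
  "deltas": [
    [0,0,-10,0,0,0,84],
    [0,0,-40,0,0,0,84],
    [0,0,-80,0,0,0,84],
    [0,0,-110,0,0,0,84],
    [0,-20,-120,0,0,0,84]
  ]
}}

```text
t: 9.3
eef_pos: [0.4744, 0.145, 0.2356]
eef_rot: [0.003, -0.093, 0.996, 0.0]
contact_force: [0.2, -0.7, 0.4]
grip_width: 0.084
```

```bash
python3 go.py .586 -.037 .23;  python3 - <<'E'
from rig import optics
from h import *
i=optics.snapshot("side")["color"]; cv2.imwrite(f"pics/g5side_full.png",i)
cv2.imwrite("pics/g5s.png",cv2.resize(i[130:220,170:270],None,fx=6,fy=6,interpolation=cv2.INTER_CUBIC))
E
```

```text
t 9.3 at [0.4744 0.145  0.2356] d [ -76.  -199.5    5.9] rot [0.  0.3 0.1] F [ 0.2  -0.74  0.4 ] w 0.084
```

View pics/g5s.png

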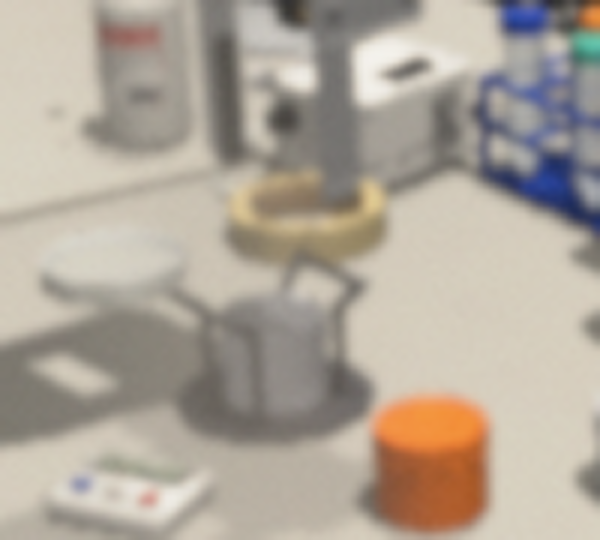

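The steel tin sits upright at about (270,355) between the hoops. Next is tin A, at roughly (0.586, -0.036).

{"fn": "drive_tool", "kwargs": {
  "deltas": [
    [-14,-35,0,0,0,0,94],
    [-28,-70,0,0,0,0,94],
    [-42,-110,0,0,0,0,94],
    [-56,-150,0,0,0,0,94],
    [-70,-185,0,0,0,0,94]
  ]
}}

```text
t: 9.85
eef_pos: [0.5771, -0.0269, 0.2318]
eef_rot: [-0.0, -0.092, 0.996, -0.0]
contact_force: [-0.3, -0.3, 0.3]
grip_width: 0.0938
```

{"fn": "drive_tool", "kwargs": {
  "deltas": [
    [-5,-13,10,0,0,0,94],
    [-6,-14,30,0,0,0,94],
    [-6,-14,50,0,0,0,94],
    [-6,-14,60,0,0,0,94],
    [-6,-14,60,0,0,0,94]
  ]
}}

```text
t: 10.35
eef_pos: [0.5844, -0.0372, 0.1703]
eef_rot: [-0.001, -0.092, 0.996, 0.0]
contact_force: [0.3, -0.1, 0.7]
grip_width: 0.094
```

```bash
python3 go.py .586 -.036 .105;  python3 - <<'E'
from rig import optics
from h import *
i=optics.snapshot("side")["color"]
cv2.imwrite("pics/g6s.png",cv2.resize(i[130:220,220:330],None,fx=6,fy=6,interpolation=cv2.INTER_CUBIC))
E
```

```text
t 10.35 at [ 0.5844 -0.0372  0.1703] d [-2.   0.8 65.3] rot [ 0.1 -0.1  0.1] F [ 0.34 -0.09  0.69] w 0.094
```

View pics/g6s.png

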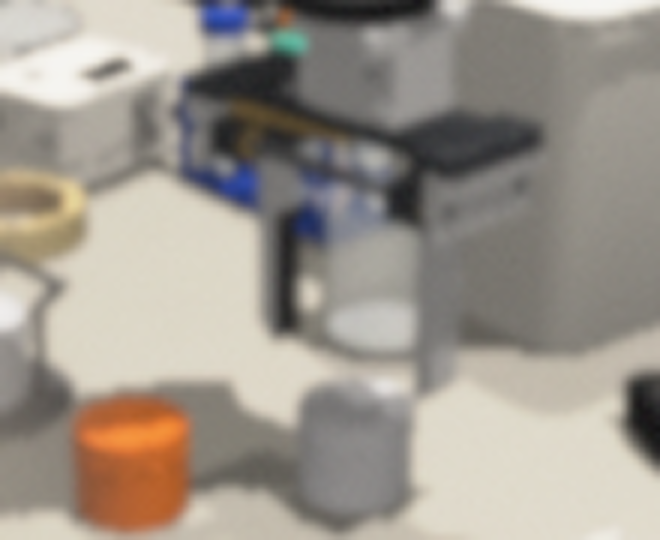

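The fingers, at (280,330) and (435,385), straddle tin A at (355,450) with good clearance.

{"fn": "drive_tool", "kwargs": {
  "deltas": [
    [-2,1,15,0,0,0,94],
    [-2,1,35,0,0,0,94],
    [-2,1,55,0,0,0,94],
    [-2,1,64,0,0,0,94],
    [-2,1,64,0,0,0,80]
  ]
}}

```text
t: 10.9
eef_pos: [0.5865, -0.0363, 0.1066]
eef_rot: [-0.001, -0.092, 0.996, 0.0]
contact_force: [0.3, -0.4, -0.2]
grip_width: 0.0887
```

{"fn": "drive_tool", "kwargs": {
  "deltas": [
    [0,0,0,0,0,0,40],
    [0,0,0,0,0,0,40],
    [0,0,0,0,0,0,40],
    [0,0,0,0,0,0,40],
    [0,0,0,0,0,0,40]
  ]
}}

```text
t: 11.4
eef_pos: [0.5871, -0.0363, 0.1083]
eef_rot: [0.0, -0.092, 0.996, 0.0]
contact_force: [-1.8, 1.6, 6.5]
grip_width: 0.0595
```

{"fn": "drive_tool", "kwargs": {
  "deltas": [
    [0,0,0,0,0,0,40],
    [0,0,-4,0,0,0,40],
    [0,0,-12,0,0,0,40],
    [0,0,-20,0,0,0,40],
    [0,0,-20,0,0,0,40]
  ]
}}

```text
t: 11.9
eef_pos: [0.5873, -0.0365, 0.1291]
eef_rot: [0.001, -0.092, 0.996, -0.0]
contact_force: [0.5, -1.1, -2.0]
grip_width: 0.0594
```

{"fn": "drive_tool", "kwargs": {
  "deltas": [
    [0,0,0,0,0,0,40],
    [0,0,0,0,0,0,40]
  ]
}}

```text
t: 12.1
eef_pos: [0.5867, -0.0364, 0.1274]
eef_rot: [-0.0, -0.092, 0.996, 0.0]
contact_force: [1.3, 0.8, -3.2]
grip_width: 0.0591
```

{"fn": "drive_tool", "kwargs": {
  "deltas": [
    [0,0,0,0,0,0,40],
    [0,0,0,0,0,0,40]
  ]
}}

```text
t: 12.3
eef_pos: [0.5867, -0.0364, 0.1274]
eef_rot: [-0.0, -0.092, 0.996, 0.0]
contact_force: [-0.2, -0.6, -2.7]
grip_width: 0.0595
```

A reads about 3.1 N, or 0.32 kg, so it is the ceramic tin. By elimination the empty one is C, which can stay where it is. I'll stack A next.

{"fn": "drive_tool", "kwargs": {
  "deltas": [
    [0,0,-20,0,0,0,40],
    [0,0,-50,0,0,0,40],
    [0,0,-85,0,0,0,40],
    [0,0,-110,0,0,0,40],
    [5,15,-118,0,0,0,40]
  ]
}}

```text
t: 12.8
eef_pos: [0.5799, -0.0233, 0.2483]
eef_rot: [0.002, -0.091, 0.996, -0.001]
contact_force: [-0.1, 0.3, -3.6]
grip_width: 0.0592
```

```bash
python3 go.py .4705 .1635 .24
```

```text
t 12.8 at [ 0.5799 -0.0233  0.2483] d [ 73.7 203.6   7.7] rot [-0.1  0.2 -0. ] F [-0.13  0.32 -3.59] w 0.0592
```

{"fn": "drive_tool", "kwargs": {
  "deltas": [
    [11,30,0,0,0,0,40],
    [23,65,0,0,0,0,40],
    [36,100,0,0,0,0,40],
    [50,138,0,0,0,0,40],
    [61,170,0,0,0,0,40]
  ]
}}

```text
t: 13.3
eef_pos: [0.4861, 0.1352, 0.2447]
eef_rot: [-0.001, -0.092, 0.996, 0.0]
contact_force: [-0.1, 0.4, -3.5]
grip_width: 0.0594
```

{"fn": "drive_tool", "kwargs": {
  "deltas": [
    [7,20,0,0,0,0,40],
    [12,31,0,0,0,0,40],
    [13,33,0,0,0,0,40],
    [13,33,0,0,0,0,40]
  ]
}}

```text
t: 13.7
eef_pos: [0.4693, 0.1633, 0.2454]
eef_rot: [-0.0, -0.092, 0.996, -0.0]
contact_force: [-0.9, 0.2, -3.3]
grip_width: 0.0593
```

```bash
python3 go.py .4704 .1636 .19
```

```text
t 13.7 at [0.4693 0.1633 0.2454] d [-1.2  0.1 55.4] rot [-0. -0.  0.] F [-0.85  0.19 -3.32] w 0.0593
```

{"fn": "drive_tool", "kwargs": {
  "deltas": [
    [-1.2,0,8,0,0,0,40],
    [-1.2,0,22,0,0,0,40],
    [-1.2,0,38,0,0,0,40],
    [-1.2,0,50,0,0,0,40],
    [-1.2,0,55,0,0,0,40]
  ]
}}

```text
t: 14.2
eef_pos: [0.4704, 0.163, 0.1891]
eef_rot: [-0.001, -0.091, 0.996, -0.0]
contact_force: [-0.3, -0.0, -3.2]
grip_width: 0.0596
```

```bash
python3 - <<'E'
from rig import optics
from h import *
i=optics.snapshot("side")["color"]
cv2.imwrite("pics/g7s.png",cv2.resize(i[130:210,180:260],None,fx=7,fy=7,interpolation=cv2.INTER_CUBIC))
E
python3 go.py .4704 .1636 .163
```

```text
t 14.25 at [0.4703 0.1631 0.1891] d [-0.2  0.4 26.1] rot [-0.  -0.1 -0. ] F [-0.38 -0.21 -4.36] w 0.0594
```

View pics/g7s.png

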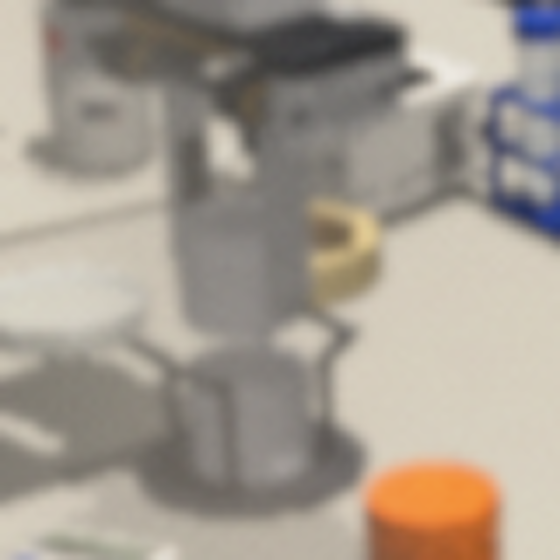

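The held tin (245,260) lines up over the seated one (250,420). I'll lower it gently.

{"fn": "drive_tool", "kwargs": {
  "deltas": [
    [0,0.4,5,0,0,0,40],
    [0,0.4,12,0,0,0,40],
    [0,0.4,18,0,0,0,40],
    [0,0.4,21,0,0,0,40],
    [0,0.4,22,0,0,0,40]
  ]
}}

```text
t: 14.75
eef_pos: [0.4703, 0.164, 0.1683]
eef_rot: [-0.0, -0.092, 0.996, -0.0]
contact_force: [-0.3, 0.1, -3.3]
grip_width: 0.0593
```

{"fn": "drive_tool", "kwargs": {
  "deltas": [
    [0,0,0.7,0,0,0,40],
    [0,0,1.5,0,0,0,40],
    [0,0,1.5,0,0,0,40]
  ]
}}

```text
t: 15.05
eef_pos: [0.4704, 0.1641, 0.1672]
eef_rot: [0.0, -0.092, 0.996, 0.0]
contact_force: [0.2, 0.8, -2.8]
grip_width: 0.0596
```

{"fn": "drive_tool", "kwargs": {
  "deltas": [
    [0,0,0.5,0,0,0,40],
    [0,0,1,0,0,0,40],
    [0,0,1,0,0,0,40]
  ]
}}

```text
t: 15.35
eef_pos: [0.4704, 0.164, 0.1661]
eef_rot: [-0.0, -0.092, 0.996, -0.0]
contact_force: [0.3, -0.4, -3.4]
grip_width: 0.0591
```

{"fn": "drive_tool", "kwargs": {
  "deltas": [
    [0,0,0.5,0,0,0,40],
    [0,0,1,0,0,0,40],
    [0,0,1,0,0,0,40]
  ]
}}

```text
t: 15.65
eef_pos: [0.4704, 0.164, 0.1651]
eef_rot: [-0.0, -0.092, 0.996, -0.0]
contact_force: [0.5, -0.2, -2.7]
grip_width: 0.0592
```

{"fn": "drive_tool", "kwargs": {
  "deltas": [
    [0,0,0.5,0,0,0,40],
    [0,0,1,0,0,0,40],
    [0,0,1,0,0,0,40]
  ]
}}

```text
t: 15.95
eef_pos: [0.4704, 0.164, 0.1643]
eef_rot: [0.0, -0.092, 0.996, 0.0]
contact_force: [-0.8, -0.1, 0.9]
grip_width: 0.0591
```

{"fn": "drive_tool", "kwargs": {
  "deltas": [
    [0,0,0.2,0,0,0,62],
    [0,0,0.2,0,0,0,70],
    [0,0,0.2,0,0,0,84],
    [0,0,0.2,0,0,0,84],
    [0,0,0.2,0,0,0,84]
  ]
}}

```text
t: 16.45
eef_pos: [0.4705, 0.1641, 0.164]
eef_rot: [0.0, -0.092, 0.996, 0.0]
contact_force: [-0.3, 0.3, 0.2]
grip_width: 0.0839
```

{"fn": "drive_tool", "kwargs": {
  "deltas": [
    [0,0,-10,0,0,0,84],
    [0,0,-30,0,0,0,84],
    [0,0,-65,0,0,0,84],
    [0,0,-100,0,0,0,84],
    [0,0,-120,0,0,0,84]
  ]
}}

```text
t: 16.95
eef_pos: [0.4706, 0.1641, 0.2875]
eef_rot: [0.002, -0.092, 0.996, 0.0]
contact_force: [-0.5, -0.4, -0.0]
grip_width: 0.084
```

{"fn": "drive_tool", "kwargs": {
  "deltas": [
    [0,-40,0,0,0,0,84],
    [0,-80,0,0,0,0,84],
    [0,-120,0,0,0,0,84],
    [0,-160,0,0,0,0,84],
    [0,-180,0,0,0,0,84]
  ]
}}

```text
t: 17.45
eef_pos: [0.5035, -0.0155, 0.2848]
eef_rot: [0.0, -0.091, 0.996, -0.0]
contact_force: [0.2, -0.5, 0.3]
grip_width: 0.0841
```

```bash
python3 - <<'E'
from rig import optics,arm
from h import *
s=optics.snapshot("side")["color"];t=optics.snapshot("top")["color"]
cv2.imwrite("pics/g8s.png",cv2.resize(s[130:280,170:330],None,fx=4,fy=4,interpolation=cv2.INTER_CUBIC))
cv2.imwrite("pics/g8t.png",cv2.resize(t,(800,600)))
a=draw(t,'top',[circ((.4725,.165),.03,.106)],185,180,255,250,8); cv2.imwrite("pics/g8c.png",a)
E
```

```text
(no output)
```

View pics/g8s.png

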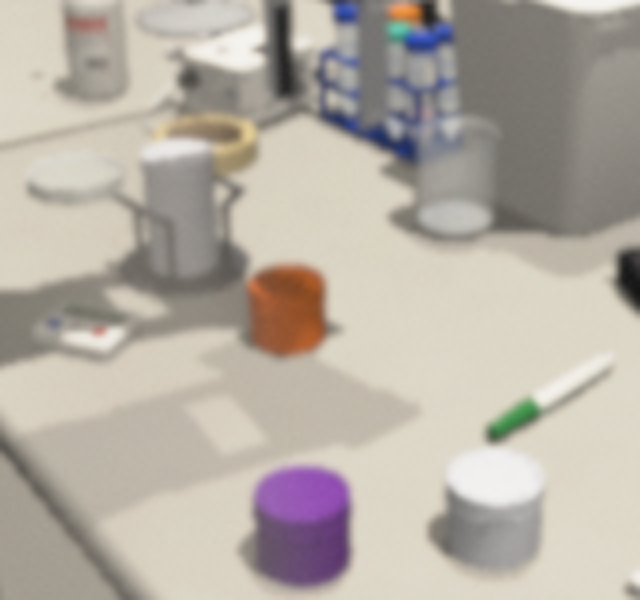

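View pics/g8t.png

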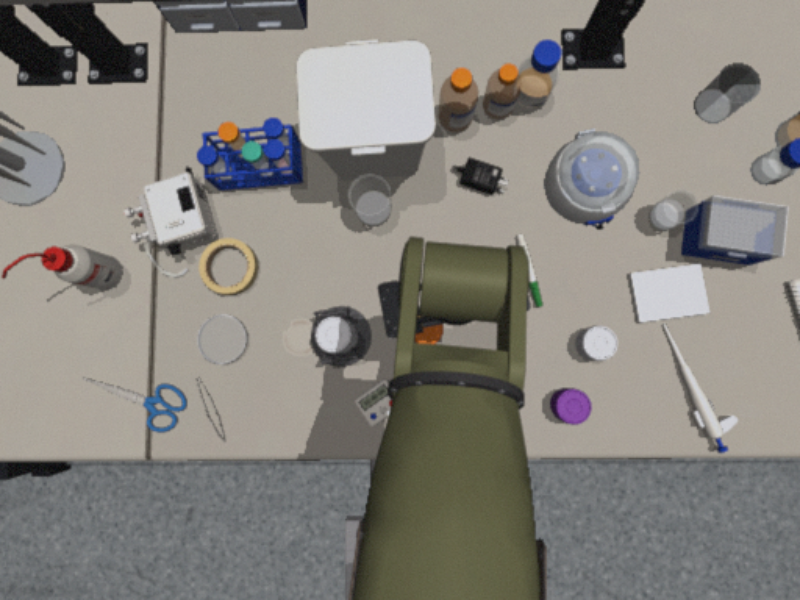

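View pics/g8c.png

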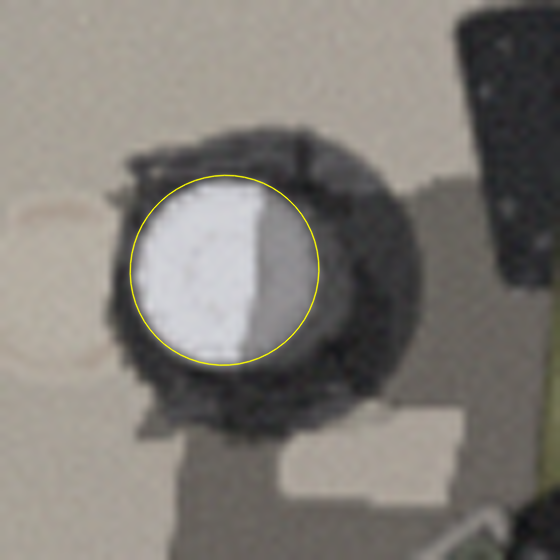

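The stack stands upright and centred: the lid outline matches a circle at z = 0.106. C is untouched at (599,343) in the top view. I'm handing it in.

{"fn": "drive_tool", "kwargs": {
  "deltas": [
    [0,0,0,0,0,0,84],
    [0,0,0,0,0,0,84]
  ]
}}

```text
t: 17.75
eef_pos: [0.5032, -0.012, 0.2842]
eef_rot: [0.0, -0.092, 0.996, 0.0]
contact_force: [0.3, 0.4, 0.0]
grip_width: 0.0838
```

```bash
python3 -c "
from rig import arm
print(arm.get_state()['dq']); print(arm.sign_off())"
```

```text
[ 0.0059279   0.00209729 -0.00041307 -0.00029063 -0.00088251 -0.00410992]
the job is handed in; nothing more can be done
None
```

The two filled tins are stacked in the carrier, the heavier one at the bottom, and the job was handed in at about 17.8 s.

- **Weights:** The first tin I lifted read about 6.2 N (0.63 kg), so it holds the steel balls and went in at the bottom. The second read about 3.1 N (0.32 kg), so it holds the ceramic beads and went on top.
- **Empty tin:** I did not lift the third tin. It is empty by elimination, and it still stands where it was on the bench.
- **Final checks:** Both tins were lowered until they touched, at the heights expected, before I let go. The last pictures show the stack upright and centred between the hoops, with its lid matching a circle at 106 mm height. The look-alikes, timer, pen, beaker and petri dish looked unmoved; the arm partly hid the orange tin and the timer from above, but the side view showed both.
- **Disagreements:** The two cameras differed by 2–5 mm on positions. I averaged them and checked against the gripper's own position. No check failed.

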